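Lid on the ice cup

ROBOT

A 6-joint arm with a two-finger parallel gripper is mounted at the origin on a cart in front of the work surface, level with it; the furniture and walls round the work are solid. World frame = base frame: x ahead of the robot, y to its left, z up, the work surface at z = 0. Lengths are in m, angles in rad, forces in N, time in s.
With the tool pointing down it reaches from about 0.3 to 0.825 m from the base axis. Payload 5.4 kg.
Tool frame: the origin (TCP) lies at the very end of the fingers, on their centre line; the grasp point (between the pads) lies 19 mm behind it; z points along the fingers, y is the line along which they close (so a half turn about z gives the same grasp; the last joint's range is limited). The gripper opens to 92 mm and grips with 3 to 60 N. Pads are 20 mm wide; open, the fingers measure 128 mm over their backs; the gripper's body (75 mm by 189 mm) begins 69 mm behind the grasp point.
Start: joints at [-1.529, 0.158, 1.597, -0, 1.386, -0.21], TCP at [0.143, -0.557, 0.215] pointing down, gripper open.
Joint ranges: [-2.91, 2.91], [-0.94, 2.29], [0.18, 2.7], [-1.29, 4.43], [0.17, 2.64], [-3, 3]. Speed limits (rad/s): [2.57, 2.57, 3.14, 3.14, 3.14, 3.14].

INTERFACE

Orientations are given as a unit quaternion [x, y, z, w].
In Python, from rig import arm gives the robot as it stands.
- The arm moves only by the tool apply_moves, never from a script. Its arguments are lists of equal length, an entry for each row: "dp": the shift along the tool's x, y, z in cm, a list of three; "turn": the turn, a rotation vector about the tool's x, y, z in rad, a list of three; "gripper": the gripper's target within -1 to 1 (fully open at 1, half-way at 0, shut at -1). In form: {"dp": [[dx, dy, dz], ...], "turn": [[rx, ry, rz], ...], "gripper": [gripper, ...]}. A call has 1 to 8 rows; each row is the pose to reach, as a shift and turn from the pose commanded when the call began, along the tool's axes at that moment; what a row does not reach only later rows make up. A row lasts 1/10 s, in which the tool goes at most 50 mm and 8.59 degrees, less where a joint would pass 70% of its speed; a pose out of reach is approached as far as the arm can. A call with a gripper value outside its range is refused whole. The fingers move at their own pace and stop on an object; "grip_force" is the grip in N (left out, the last holds). Time passes only in rows, so rows that repeat a pose let the fingers close. It gives the time, the measured TCP pose, the force, the opening and the grip force at its end, in the units of the state.
- arm.get_state(): the state, without advancing time (a new reading comes with each control period).
- arm.get_image(name): name is "scene" or "top" or "wrist"; returns a dict with "frame" (400x640x3 uint8, blue, green, red), "K" (3x3 intrinsics, pixels), "k1" (the pictures are not rectified: a ray, as slopes to the right and down, at radius r is drawn at 1 + k1 r^2 times it, then the intrinsics apply), "pose" (4x4, takes a point from camera to world coordinates); the wrist camera has in their place "hand_eye" (4x4, takes a point from camera to tool coordinates, whose origin is the TCP and whose axes are the flange's). Camera axes: x right, y down, z forward; pixel columns grow to the right and rows downward; lengths in m; the calibration is good to about 2 mm. A picture is of the moment at which its call begins: read the wrist's pose just before it. There is no depth.
- arm.finish_job(): hands the job in; it is judged then, once.
Trained networks look in the newest picture that a camera, given by its name, has taken for a name from the list of things; names that differ only in an ending like _2 or _b are one class to them, and where a whole thing is asked for, a point or a joint stands for the part that bears it (a point fixed in the world has none). Each returns a list of dicts, best first, with "score" (0 to 1); they miss things now and then, are a little off and sometimes report something else, mostly with a low value. They report only what shows in the picture. A call takes as long as a camera call. They do not tell look-alikes from the thing itself.
- arm.search_frame(camera, name): "position" ([row, column] in pixels, amid what is visible of it).
The state is a dict: "clock": time; "q": joint angles; "qvel": joint speeds; "joint_torque": joint torques, N m; "tcp_pos": TCP position; "ee_rot": TCP orientation; "ft_force": force on the tool from outside, world axes, zero at the start; "ft_torque": the same for the moment, N m; "gripper_width": opening from 0.0 (shut) to 1.0 (fully open); "finger_force": force on a finger pad.
Only numpy, scipy, OpenCV 4.12 (cv2) and the standard library are available. Lean on these libraries where they do the work, as an engineer would, in place of code of your own. Each camera call takes 0.05 s, during which the arm holds its last target. There are 200 camera calls.

TASK

Put the knobbed steel lid on the steel ice cup that stands on the slate coaster, cork down, so that the cork is in the cup's mouth and the lid rests level and fully down on the rim. Set it down gently without dropping it, keep that cup upright on its coaster, and leave the other steel cup where it is.

Things in the scene. Friction and masses are not known exactly. Their poses are not given: they have to be found in the camera images.
- lid: Loose round steel lid with black knob and cork plug, 60 g, 42 mm high, standing cork down on the worktop. Origin: centre of the cork's underside, z up. Cork: z 0 to 8 mm, 30 mm across at the bottom, 39 at the top. Flat steel disc 70 mm across: z 8 to 15. Round knob: z 15 to 42, its neck 18 mm across up to z 21, its head 25 mm across from z 28 to 39. Take it by the knob.
- ice_cup: The steel ice cup to be covered: loose, open, 170 g, round body 57 mm across and 92 mm high with a strap handle on one side, standing on a loose dark square slate coaster (67 mm, 6 mm thick). Origin: in the cup's underside, midway between handle and far wall; z up; the handle points to its -y and the axis of the round body lies 10.5 mm to +y of the origin.
- ice_cup_mouth (a point): Centre of the ice cup's open mouth, in the plane of its rim (98 mm above the worktop, for the coaster lies beneath). The mouth is round, 57 mm across outside and about 50 mm inside. Axes as the cup's. With the lid seated the lid's origin is about 8 mm below this point.
- other_cup: A second steel cup of the same kind and size, also open, standing directly on the worktop with no coaster; to be left alone. Origin and axes as for the ice cup.
There are look-alikes about, which are no part of the job. What is shaped like the lid but red or yellow is not meant.

How it is judged:
By the outcome, as a careful person would: the job done as asked, in the order asked, and still so for the second after the job is handed in, with the robot touching nothing.
It also fails if it takes over 38 s, if anything falls off the work surface, if the arm or the gripper's body presses on something with over 40 N, if the wrist force passes 120 N, or if a joint passes its speed limit or range.

## Working session

There is one attempt and no reset: what is moved stays moved. The work goes in short steps, Python scripts to look and compute and a tool call to move; the robot and the scene stay as the last step left them, time stands still between calls to the robot, and variables do not carry over. Pictures are saved under pics/ and viewed, at most 10 in all, crops included, and the job is handed in when it is done.

Besides the shell and the picture viewer there is one more tool, called after "Emit:" as name(argument=value, ...), one argument or row to a line, values as JSON. apply_moves: Moves the arm, as the interface text tells. Its arguments: {"type":"object","properties":{"dp":{"type":"array"},"turn":{"type":"array"},"gripper":{"type":"array"},"grip_force":{"type":"number"}},"required":["dp","turn","gripper"]}

```bash
mkdir -p pics; cat > h.py <<'E'
import numpy as np, cv2
from rig import arm
from scipy.spatial.transform import Rotation as R
def ray(im,rc,pose):
    K=np.array(im["K"]);u=np.array([(rc[1]-K[0,2])/K[0,0],(rc[0]-K[1,2])/K[1,1]])
    k=im["k1"]; s=u.copy()
    for _ in range(20): s=u/(1+k*(s@s))
    d=pose[:3,:3]@np.array([s[0],s[1],1]); return pose[:3,3],d
def at_z(im,rc,z,pose=None):
    pose=np.array(im["pose"]) if pose is None else pose
    o,d=ray(im,rc,pose); return o+d*(z-o[2])/d[2]
def wpose(st,im):
    T=np.eye(4);T[:3,:3]=R.from_quat(st["ee_rot"]).as_matrix();T[:3,3]=st["tcp_pos"]
    return T@np.array(im["hand_eye"])
def tool(st,p):
    return R.from_quat(st["ee_rot"]).inv().apply(np.array(p)-np.array(st["tcp_pos"]))*100
E
python3 - <<'E'
from h import *
np.set_printoptions(precision=4,suppress=True)
st=arm.get_state();print(st)
for c in ["top","scene"]:
    im=arm.get_image(c);cv2.imwrite(f"pics/{c}0.png",im["frame"])
    print(c,np.array(im["pose"]))
    for n,z in [("lid",.03),("ice_cup",.05),("ice_cup_mouth",.098),("other_cup",.05)]:
        for d in arm.search_frame(c,n): print(c,n,d,at_z(im,d["position"],z))
E
```

```text
{'clock': 0.0, 'q': array([-1.5291,  0.1591,  1.5982, -0.    ,  1.3862, -0.2101]), 'qvel': array([-0.0006,  0.0004,  0.0001,  0.0013,  0.0004, -0.0005]), 'joint_torque': array([  0.0005, -38.5577, -32.2104,   0.0702,   0.038 ,  -0.0001]), 'tcp_pos': array([ 0.1432, -0.5562,  0.2136]), 'ee_rot': array([ 0.9921,  0.1256,  0.0001, -0.0009]), 'ft_force': array([0.2157, 0.2662, 0.0939]), 'ft_torque': array([ 0.0059,  0.0182, -0.0001]), 'finger_force': 0.0, 'gripper_width': 1.0045393942834302}
top [[ 0.0105 -0.9866  0.1631  0.3436]
 [-0.9999 -0.0114 -0.0048  0.0433]
 [ 0.0066 -0.1631 -0.9866  1.0478]
 [ 0.      0.      0.      1.    ]]
top lid {'position': [166.9, 418.2], 'score': 0.86} [ 0.595  -0.2225  0.03  ]
top lid {'position': [247.5, 423.8], 'score': 0.85} [ 0.3873 -0.2307  0.03  ]
top lid {'position': [204.9, 424.8], 'score': 0.69} [ 0.4956 -0.2365  0.03  ]
top ice_cup_mouth {'position': [216.5, 316.6], 'score': 0.6} [0.455  0.0397 0.098 ]
top other_cup {'position': [198.6, 233.8], 'score': 0.98} [0.503  0.2466 0.05  ]
scene [[-0.7224 -0.5248  0.4502  0.0029]
 [-0.6914  0.54   -0.48    0.5389]
 [ 0.0088 -0.658  -0.753   0.8863]
 [ 0.      0.      0.      1.    ]]
scene lid {'position': [146.0, 344.3], 'score': 0.83} [ 0.6023 -0.2123  0.03  ]
scene lid {'position': [164.5, 372.6], 'score': 0.56} [ 0.484  -0.2096  0.03  ]
scene ice_cup {'position': [205.0, 325.2], 'score': 0.63} [0.4668 0.0221 0.05  ]
scene other_cup {'position': [248.2, 254.8], 'score': 0.7} [0.4969 0.2472 0.05  ]
```

View pics/top0.png

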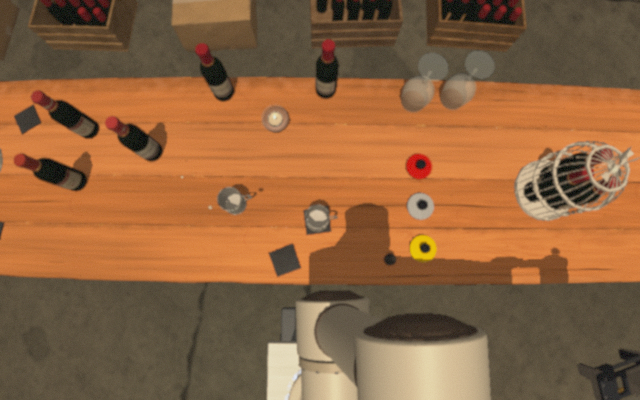

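View pics/scene0.png

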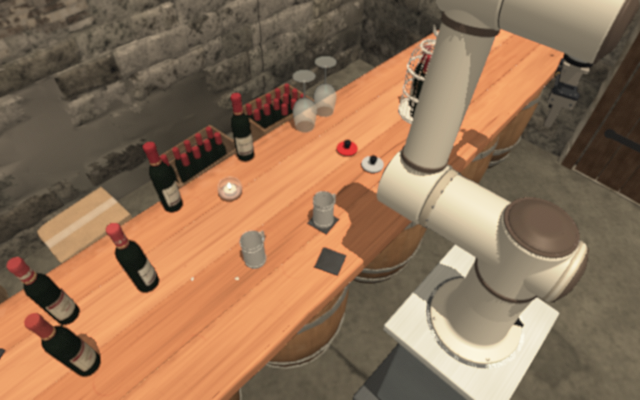

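The top view shows the steel lid at about (205,421), between the red one (166,418) and the yellow one (247,424). The ice cup is on its coaster at (217,317) with its handle to the right. The other cup is at (200,233), and the wire basket at the right needs avoiding.

```bash
python3 - <<'E'
from h import *
np.set_printoptions(precision=3,suppress=True)
st=arm.get_state();im=arm.get_image("wrist");print(np.array(im["hand_eye"]))
for p in [(.32,-.30,.215),(.48,-.233,.215),(.455,.04,.215)]: print(tool(st,p))
E
```

```text
[[ 0.    -0.958 -0.288  0.081]
 [ 1.     0.     0.    -0.   ]
 [-0.    -0.288  0.958 -0.169]
 [ 0.     0.     0.     1.   ]]
[ 23.517 -20.468  -0.043]
[ 40.682 -22.97   -0.042]
[ 45.063 -50.032  -0.038]
```

Emit:
apply_moves(
  dp=[
    [2,-4,0],
    [5,-8,0],
    [9,-12,0],
    [13,-16,0],
    [17,-19,0],
    [21,-20.5,0],
    [25,-21,0],
    [29,-21.5,0],
  ],
  turn=[
    [0,0,0],
    [0,0,0],
    [0,0,0],
    [0,0,0],
    [0,0,0],
    [0,0,0],
    [0,0,0],
    [0,0,0],
  ],
  gripper=[0,0,0,0,0,0,0,0],
  grip_force=15,
)

```text
clock: 1.35
tcp_pos: [0.3722, -0.2749, 0.2151]
ee_rot: [0.992, 0.126, 0.0, 0.001]
ft_force: [-0.2, -0.4, -0.3]
gripper_width: 0.503
finger_force: 0.0
```

Emit:
apply_moves(
  dp=[
    [4,-0.5,0],
    [8,-1,0],
    [11.7,-1.5,0],
    [11.7,-1.5,0],
    [11.7,-1.5,0],
    [11.7,-1.5,0],
  ],
  turn=[
    [0,0,0],
    [0,0,0],
    [0,0,0],
    [0,0,0],
    [0,0,0],
    [0,0,0],
  ],
  gripper=[0,0,0,0,0,0],
)

```text
clock: 1.95
tcp_pos: [0.4794, -0.2331, 0.2145]
ee_rot: [0.992, 0.125, -0.0, 0.0]
ft_force: [-0.7, -0.5, -0.1]
gripper_width: 0.498
finger_force: 0.0
```

```bash
python3 - <<'E'
from h import *
np.set_printoptions(precision=4,suppress=True)
st=arm.get_state();im=arm.get_image("wrist");cv2.imwrite("pics/w1.png",im["frame"])
print(st["clock"],st["tcp_pos"],st["ee_rot"],st["gripper_width"])
P=wpose(st,im)
for d in arm.search_frame("wrist","lid"): 
    p=at_z(im,d["position"],.033,P);print(d,p,tool(st,p))
E
```

```text
1.95 [ 0.4794 -0.2331  0.2145] [ 0.9921  0.1252 -0.0003  0.    ] 0.49778173889971744
{'position': [63.0, 345.6], 'score': 0.94} [ 0.6041 -0.2284  0.033 ] [12.212   2.6441 18.148 ]
{'position': [231.2, 300.1], 'score': 0.86} [ 0.4025 -0.2262  0.033 ] [-7.2647 -2.5753 18.1585]
{'position': [156.0, 321.7], 'score': 0.79} [ 0.5003 -0.2287  0.033 ] [ 2.146   0.0974 18.1534]
```

View pics/w1.png

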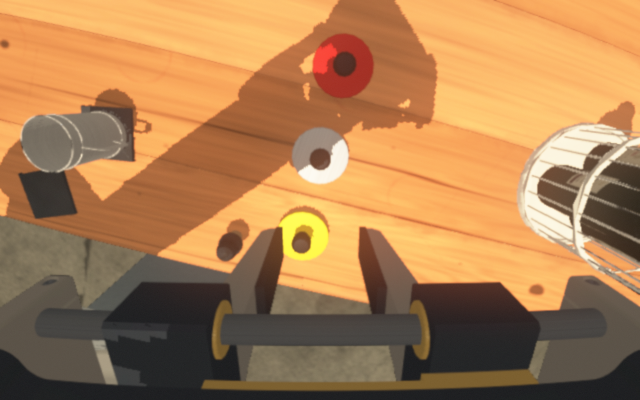

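The steel lid is at about (156,321) and its knob at (158,320). Red is behind it at (65,343) and yellow in front at (235,303). I'll move closer and measure again.

Emit:
apply_moves(
  dp=[
    [1,0,3],
    [1.9,0.1,7],
    [1.9,0.1,10],
    [1.9,0.1,10],
    [1.9,0.1,10],
  ],
  turn=[
    [0,0,0],
    [0,0,0],
    [0,0,0],
    [0,0,0],
    [0,0,0],
  ],
  gripper=[0,0,0,0,0],
)

```text
clock: 2.55
tcp_pos: [0.4983, -0.2294, 0.1153]
ee_rot: [0.992, 0.125, -0.0, -0.0]
ft_force: [0.5, 0.1, 0.4]
gripper_width: 0.499
finger_force: 0.0
```

```bash
python3 - <<'E'
from h import *
np.set_printoptions(precision=4,suppress=True)
st=arm.get_state();im=arm.get_image("wrist");cv2.imwrite("pics/w2.png",im["frame"])
print(st["clock"],st["tcp_pos"],st["ee_rot"],st["gripper_width"])
P=wpose(st,im)
for d in arm.search_frame("wrist","lid"): 
    p=at_z(im,d["position"],.033,P);print(d,p,tool(st,p))
hsv=cv2.cvtColor(im["frame"],cv2.COLOR_BGR2HSV)
m=((hsv[...,1]<60)&(hsv[...,2]>90)).astype(np.uint8)*255
n,l,s,c=cv2.connectedComponentsWithStats(m)
for i in range(1,n):
    if s[i,4]>800: 
        cs=cv2.findContours((l==i).astype(np.uint8),0,2)[0][0]; e=cv2.fitEllipse(cv2.convexHull(cs)); p=at_z(im,e[0][::-1],.015,P); print(s[i],e,p,tool(st,p))
E
```

```text
2.55 [ 0.4983 -0.2294  0.1153] [ 0.9921  0.1251 -0.0001 -0.    ] 0.49885953175270376
{'position': [74.9, 350.4], 'score': 0.93} [ 0.6027 -0.2262  0.033 ] [10.1914  2.2714  8.2247]
{'position': [288.3, 297.3], 'score': 0.89} [ 0.4074 -0.2295  0.033 ] [-8.8146 -2.249   8.2268]
{'position': [194.7, 318.6], 'score': 0.69} [ 0.5026 -0.2262  0.033 ] [ 0.4944 -0.206   8.2258]
[   0  130   77   81 4298] ((33.22392654418945, 181.35130310058594), (83.89767456054688, 107.010498046875), 159.64964294433594) [0.442  0.0423 0.015 ] [  1.2845 -27.7242  10.027 ]
[ 283  158   73   72 3420] ((318.5831298828125, 193.5419464111328), (71.31693267822266, 73.18538665771484), 92.12018585205078) [ 0.4984 -0.2272  0.015 ] [ 0.0588 -0.2186 10.0258]
[ 570  162   70  136 3764] ((632.8214111328125, 229.751220703125), (108.94194030761719, 153.09133911132812), 32.805938720703125) [ 0.541 -0.55   0.015] [-3.827  32.1137 10.0247]
[   0  277  118  108 6415] ((63.04570770263672, 333.1231994628906), (100.31410217285156, 140.27175903320312), 123.17780303955078) [0.2639 0.0154 0.015 ] [-16.6356 -29.5347  10.0289]
[ 539  297  101   86 4436] ((593.2786254882812, 342.8256530761719), (63.69524002075195, 129.89259338378906), 58.79279708862305) [ 0.4012 -0.5842  0.015 ] [-18.2156  31.9577  10.0261]
```

View pics/w2.png

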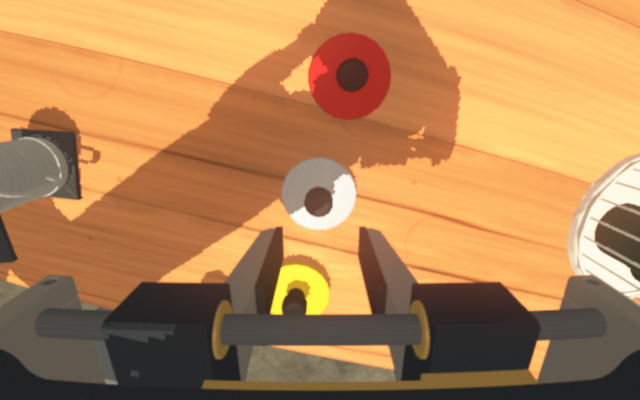

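The lid disc centre is at (319,194), almost exactly under the fingers. Next I'll go down and grip the knob.

Emit:
apply_moves(
  dp=[
    [0.05,-0.2,4],
    [0.05,-0.2,7],
    [0.05,-0.2,8.5],
    [0.05,-0.2,9.3],
    [0.05,-0.2,9.7],
    [0.05,-0.2,9.7],
    [0.05,-0.2,9.7],
  ],
  turn=[
    [0,0,0],
    [0,0,0],
    [0,0,0],
    [0,0,0],
    [0,0,0],
    [0,0,0],
    [0,0,0],
  ],
  gripper=[0,0,0,0,0,0,0],
)

```text
clock: 3.35
tcp_pos: [0.4997, -0.2276, 0.019]
ee_rot: [0.992, 0.126, 0.001, 0.001]
ft_force: [-0.3, -0.2, 0.8]
gripper_width: 0.499
finger_force: 0.0
```

Emit:
apply_moves(
  dp=[
    [0,0,0],
    [0,0,0],
    [0,0,0],
    [0,0,0],
    [0,0,0],
    [0,0,0],
  ],
  turn=[
    [0,0,0],
    [0,0,0],
    [0,0,0],
    [0,0,0],
    [0,0,0],
    [0,0,0],
  ],
  gripper=[-1,-1,-1,-1,-1,-1],
  grip_force=15,
)

```text
clock: 3.95
tcp_pos: [0.499, -0.2271, 0.0179]
ee_rot: [0.992, 0.126, 0.0, 0.0]
ft_force: [0.5, -1.0, 3.5]
gripper_width: 0.257
finger_force: 15.0
```

Emit:
apply_moves(
  dp=[
    [0,0,-1],
    [0,0,-4],
    [0,0,-9],
    [0,0,-14],
    [-0.5,-1,-18],
    [-1,-4,-21],
    [-1.5,-8,-22],
    [-2,-12,-22],
  ],
  turn=[
    [0,0,0],
    [0,0,0],
    [0,0,0],
    [0,0,0],
    [0,0,0],
    [0,0,0],
    [0,0,0],
    [0,0,0],
  ],
  gripper=[-1,-1,-1,-1,-1,-1,-1,-1],
)

```text
clock: 4.75
tcp_pos: [0.4497, -0.1151, 0.2404]
ee_rot: [0.992, 0.125, 0.002, 0.001]
ft_force: [0.3, 0.9, -0.5]
gripper_width: 0.258
finger_force: 15.0
```

Emit:
apply_moves(
  dp=[
    [-0.2,-4,0],
    [-0.4,-8,0],
    [-0.6,-12,0],
    [-0.8,-15,0],
    [-0.9,-16.3,0],
    [-0.9,-16.3,0],
    [-0.9,-16.3,0],
    [-0.9,-16.3,0],
  ],
  turn=[
    [0,0,0],
    [0,0,0],
    [0,0,0],
    [0,0,0],
    [0,0,0],
    [0,0,0],
    [0,0,0],
    [0,0,0],
  ],
  gripper=[-1,-1,-1,-1,-1,-1,-1,-1],
)

```text
clock: 5.55
tcp_pos: [0.4005, 0.0389, 0.2376]
ee_rot: [0.992, 0.125, -0.0, 0.0]
ft_force: [0.8, -0.8, -0.6]
gripper_width: 0.259
finger_force: 15.0
```

```bash
python3 - <<'E'
from h import *
np.set_printoptions(precision=4,suppress=True)
st=arm.get_state();im=arm.get_image("wrist");cv2.imwrite("pics/w3.png",im["frame"])
print(st["clock"],st["tcp_pos"],st["ee_rot"],st["gripper_width"])
P=wpose(st,im)
for d in arm.search_frame("wrist","ice_cup_mouth"): 
    p=at_z(im,d["position"],.098,P);print(d,p,tool(st,p))
print(arm.search_frame("wrist","lid"))
E
```

```text
5.55 [0.4005 0.0389 0.2376] [ 0.9922  0.1248 -0.0001  0.0002] 0.2585017239707431
{'position': [127.0, 335.7], 'score': 0.88} [0.4599 0.0389 0.098 ] [ 5.7628  1.4637 13.9622]
[{'position': [226.0, 323.5], 'score': 0.87}, {'position': [219.5, 501.1], 'score': 0.78}, {'position': [128.7, 332.3], 'score': 0.51}]
```

View pics/w3.png

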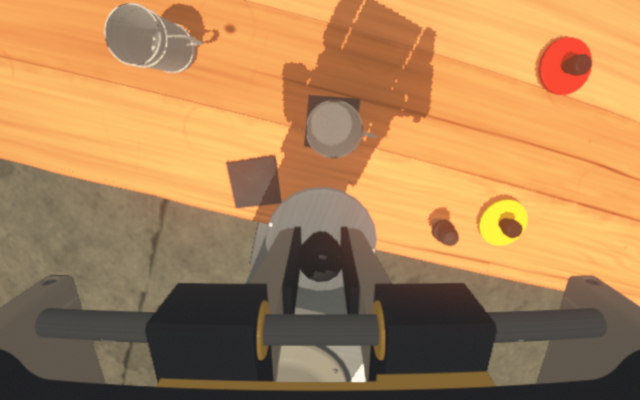

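The cup's mouth is at about (127,334), and the held lid's disc runs from col 267 to 376 with its top edge at row 188. I'll zoom in to measure both in this same picture.

```bash
python3 - <<'E'
from h import *
f=cv2.imread("pics/w3.png")
a=cv2.resize(f[92:167,290:390],None,fx=7,fy=7,interpolation=cv2.INTER_CUBIC)
cv2.imwrite("pics/c1.png",a)
b=cv2.resize(f[180:300,255:390],None,fx=4.9,fy=4.9,interpolation=cv2.INTER_CUBIC);cv2.imwrite("pics/c2.png",b)
E
```

```text
(no output)
```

View pics/c1.png

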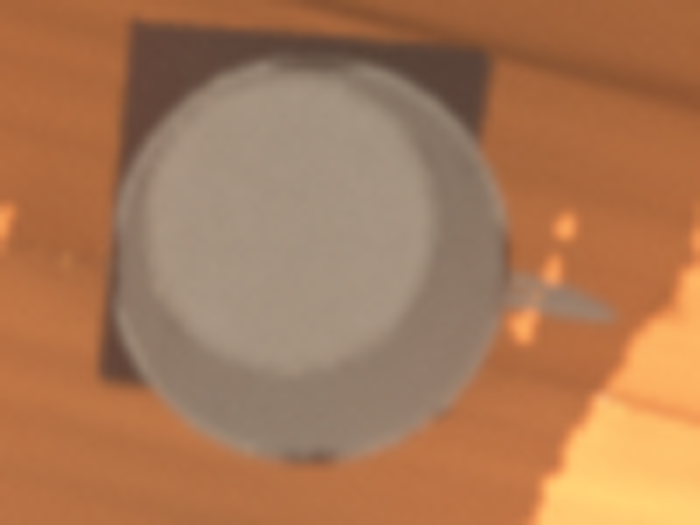

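View pics/c2.png

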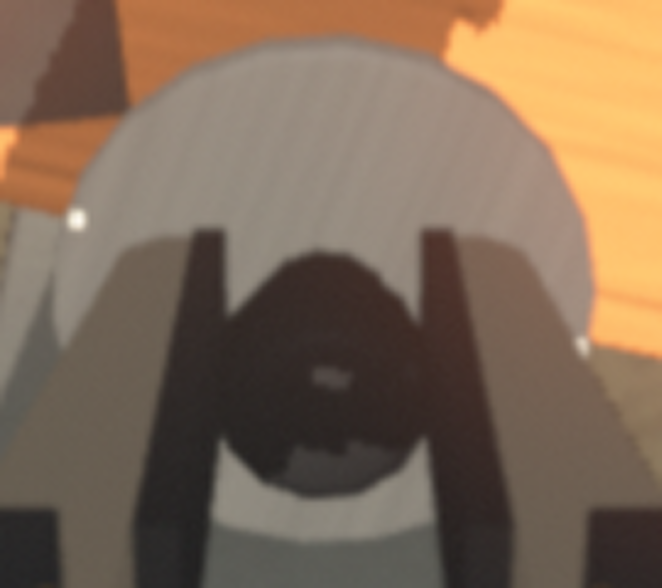

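In the crops the rim's extremes are cols 306.4–362.6 and rows 100.1–158.0. The disc's top face spans cols 266–376 and rows 189–290.8. I'll fit circles of known size to both.

```bash
python3 - <<'E'
from h import *
from scipy.optimize import least_squares
np.set_printoptions(precision=4,suppress=True)
st=arm.get_state();im=arm.get_image("wrist")
H=np.linalg.inv(np.array(im["hand_eye"]));K=np.array(im["K"]);t=np.linspace(0,2*np.pi,721)
def ext(c,z,r):
    p=np.c_[c[0]+r*np.cos(t),c[1]+r*np.sin(t),0*t+z]@H[:3,:3].T+H[:3,3]
    s=p[:,:2]/p[:,2:]; s=s*(1+im["k1"]*(s**2).sum(1,keepdims=True))
    u=s[:,0]*K[0,0]+K[0,2];v=s[:,1]*K[1,1]+K[1,2]
    return np.array([u.min(),u.max(),v.min(),v.max()])
out=[]
for o,z,r in [((306.4,362.6,100.1,158),st["tcp_pos"][2]-.098,.0285),((266,376,189,290.8),.003,.035)]:
    for zz in (None,1):
        if zz is None: f=least_squares(lambda c:ext(c,z,r)-o,[.05,0]); print(f.x*100,f.fun); out.append(f.x)
        else: f=least_squares(lambda c:ext(c,c[2],r)-o,[.05,0,z],x_scale=.01); print(f.x*100,f.fun,"z free; exp",z*100)
print("move cm",(out[0]-out[1])*100, st["tcp_pos"])
E
```

```text
[5.4941 1.3491] [-0.5914  0.5929 -0.0992  0.1392]
[ 5.4653  1.3664 14.3387] [-0.2398  0.2401  0.2317 -0.2421] z free; exp 13.953395321713053
[-0.2225 -0.0135] [-1.5864  1.5861 -0.4479  0.7858]
[-0.3819 -0.0127  0.6743] [-0.4044  0.4044  0.4193 -0.471 ] z free; exp 0.3
move cm [5.7166 1.3626] [0.4004 0.0391 0.2375]
```

Both fits agree to about 1 mm, and the cork has 5 mm of clearance. I'll move above the cup, stop with the cork about 2 cm over the rim, and check.

Emit:
apply_moves(
  dp=[
    [2.5,0.6,0],
    [5,1.2,0],
    [5.75,1.35,2],
    [5.75,1.35,5],
    [5.75,1.35,8],
    [5.75,1.35,10],
    [5.75,1.35,10],
    [5.75,1.35,10],
  ],
  turn=[
    [0,0,0],
    [0,0,0],
    [0,0,0],
    [0,0,0],
    [0,0,0],
    [0,0,0],
    [0,0,0],
    [0,0,0],
  ],
  gripper=[-1,-1,-1,-1,-1,-1,-1,-1],
)

```text
clock: 6.55
tcp_pos: [0.4594, 0.0409, 0.138]
ee_rot: [0.992, 0.125, -0.0, -0.0]
ft_force: [0.9, -0.9, -0.9]
gripper_width: 0.257
finger_force: 15.0
```

```bash
python3 - <<'E'
from h import *
im=arm.get_image("scene");f=im["frame"]
w=arm.get_image("wrist")["frame"]
a=cv2.resize(f[130:250,250:400],(750,600),interpolation=cv2.INTER_CUBIC)
cv2.imwrite("pics/s4.png",a);cv2.imwrite("pics/w4.png",w[100:320,200:440])
print(arm.get_state())
E
```

```text
{'clock': 6.65, 'q': array([-1.73850800e-01, -6.84235021e-02,  1.98635003e+00, -2.84047235e-06,
        1.22078394e+00,  1.14537756e+00]), 'qvel': array([ 0.00384373, -0.00600527, -0.0026618 ,  0.00068346, -0.00234539,
        0.00082421]), 'joint_torque': array([-2.31356436e-02, -2.73607171e+01, -3.01546848e+01,  3.92249739e-02,
       -3.93727538e-02, -8.58730891e-04]), 'tcp_pos': array([0.46044375, 0.04086931, 0.13925381]), 'ee_rot': array([9.92098528e-01, 1.25452912e-01, 1.37648674e-03, 4.26643558e-04]), 'ft_force': array([-0.05128183, -0.27962085, -0.46074991]), 'ft_torque': array([-0.00737555, -0.03689925,  0.05331681]), 'finger_force': 14.999921013659332, 'gripper_width': 0.2582927902219037}
```

View pics/s4.png

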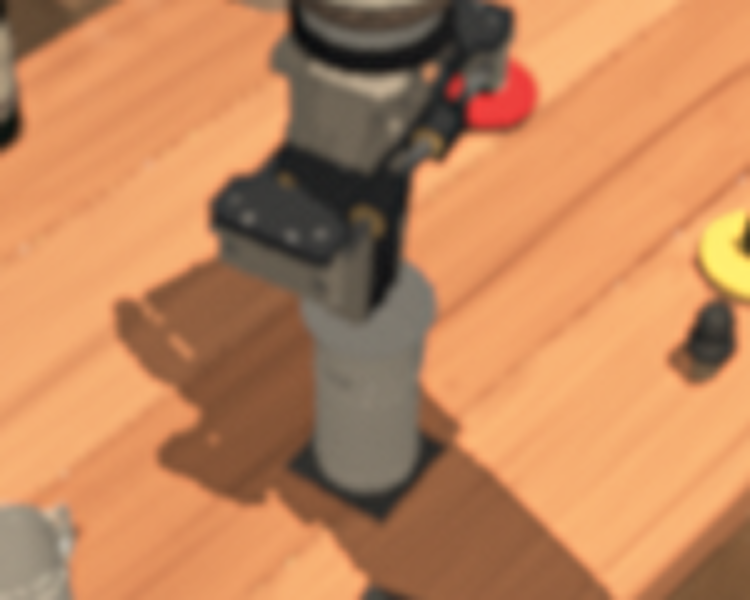

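The disc (cols 303–436) is centred on the cup (318–418). I'll lower it slowly.

Emit:
apply_moves(
  dp=[
    [0,0,0.6],
    [0,0,1.2],
    [0,0,1.6],
    [0,0,2.0],
    [0,0,2.3],
    [0,0,2.5],
    [0,0,2.6],
    [0,0,2.6],
  ],
  turn=[
    [0,0,0],
    [0,0,0],
    [0,0,0],
    [0,0,0],
    [0,0,0],
    [0,0,0],
    [0,0,0],
    [0,0,0],
  ],
  gripper=[-1,-1,-1,-1,-1,-1,-1,-1],
)

```text
clock: 7.45
tcp_pos: [0.4592, 0.0412, 0.1115]
ee_rot: [0.992, 0.126, -0.0, -0.0]
ft_force: [-0.4, -0.9, -0.5]
gripper_width: 0.261
finger_force: 15.0
```

Emit:
apply_moves(
  dp=[
    [0,0,0.1],
    [0,0,0.15],
    [0,0,0.2],
    [0,0,0.2],
  ],
  turn=[
    [0,0,0],
    [0,0,0],
    [0,0,0],
    [0,0,0],
  ],
  gripper=[-1,-1,-1,-1],
)

```text
clock: 7.85
tcp_pos: [0.4592, 0.0412, 0.1096]
ee_rot: [0.992, 0.126, -0.0, 0.0]
ft_force: [-0.7, -0.6, -0.3]
gripper_width: 0.26
finger_force: 15.0
```

Emit:
apply_moves(
  dp=[
    [0,0,0.05],
    [0,0,0.1],
    [0,0,0.1],
    [0,0,0.1],
  ],
  turn=[
    [0,0,0],
    [0,0,0],
    [0,0,0],
    [0,0,0],
  ],
  gripper=[-1,-1,-1,-1],
)

```text
clock: 8.25
tcp_pos: [0.4592, 0.0412, 0.1086]
ee_rot: [0.992, 0.126, -0.0, -0.0]
ft_force: [-0.4, -0.1, -0.6]
gripper_width: 0.262
finger_force: 15.0
```

Emit:
apply_moves(
  dp=[
    [0,0,0.03],
    [0,0,0.06],
    [0,0,0.06],
    [0,0,0.06],
  ],
  turn=[
    [0,0,0],
    [0,0,0],
    [0,0,0],
    [0,0,0],
  ],
  gripper=[-1,-1,-1,-1],
)

```text
clock: 8.65
tcp_pos: [0.4593, 0.0412, 0.1081]
ee_rot: [0.992, 0.126, 0.0, 0.0]
ft_force: [-0.5, -0.3, 0.6]
gripper_width: 0.26
finger_force: 15.0
```

Emit:
apply_moves(
  dp=[
    [0,0,0.03],
    [0,0,0.05],
    [0,0,0.05],
    [0,0,0.05],
  ],
  turn=[
    [0,0,0],
    [0,0,0],
    [0,0,0],
    [0,0,0],
  ],
  gripper=[-1,-1,-1,-1],
)

```text
clock: 9.05
tcp_pos: [0.4595, 0.0412, 0.1079]
ee_rot: [0.992, 0.126, 0.0, 0.0]
ft_force: [-0.1, 0.2, 5.7]
gripper_width: 0.257
finger_force: 15.0
```

```bash
python3 -c "
from h import *
for i in range(4): arm.get_image('wrist'); print(arm.get_state()['ft_force'],arm.get_state()['tcp_pos'])"
```

```text
[-1.35571975  0.95080568  5.63100631] [0.45947245 0.041187   0.10790316]
[-1.7305466  -0.05165431  5.91071379] [0.45950445 0.04119336 0.10792209]
[-1.06617818  0.37815358  5.45650592] [0.45952381 0.04117714 0.10792337]
[-2.15124913 -0.71196323  5.50841182] [0.45950661 0.04118181 0.10791127]
```

The lid touched down at the expected height (TCP 0.108) with about 5.5 N. I'll release and back off.

Emit:
apply_moves(
  dp=[
    [0,0,0],
    [0,0,0],
    [0,0,0],
    [0,0,0],
    [0,0,-0.5],
    [0,0,-1.5],
    [0,0,-4],
    [0,0,-8],
  ],
  turn=[
    [0,0,0],
    [0,0,0],
    [0,0,0],
    [0,0,0],
    [0,0,0],
    [0,0,0],
    [0,0,0],
    [0,0,0],
  ],
  gripper=[-0.3,-0.2,0,0,0,0,0,0],
)

```text
clock: 10.05
tcp_pos: [0.4575, 0.0415, 0.187]
ee_rot: [0.992, 0.126, -0.002, -0.001]
ft_force: [0.8, 0.2, -0.4]
gripper_width: 0.506
finger_force: 0.0
```

Emit:
apply_moves(
  dp=[
    [-1,0,-4],
    [-3,0,-6],
    [-6,0,-6],
    [-8,0,-6],
    [-8,0,-6],
  ],
  turn=[
    [0,0,0],
    [0,0,0],
    [0,0,0],
    [0,0,0],
    [0,0,0],
  ],
  gripper=[0,0,0,0,0],
)

```text
clock: 10.55
tcp_pos: [0.3809, 0.021, 0.2486]
ee_rot: [0.992, 0.125, 0.001, 0.001]
ft_force: [-0.1, 0.2, -1.7]
gripper_width: 0.5
finger_force: 0.0
```

```bash
python3 - <<'E'
from h import *
f=arm.get_image("scene")["frame"];w=arm.get_image("wrist")["frame"]
a=cv2.resize(f[150:250,280:380],(400,400),interpolation=cv2.INTER_CUBIC)
b=cv2.resize(w[60:260,220:420],(400,400),interpolation=cv2.INTER_CUBIC)
cv2.imwrite("pics/e5.png",np.hstack([a,b]))
E
```

```text
(no output)
```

View pics/e5.png

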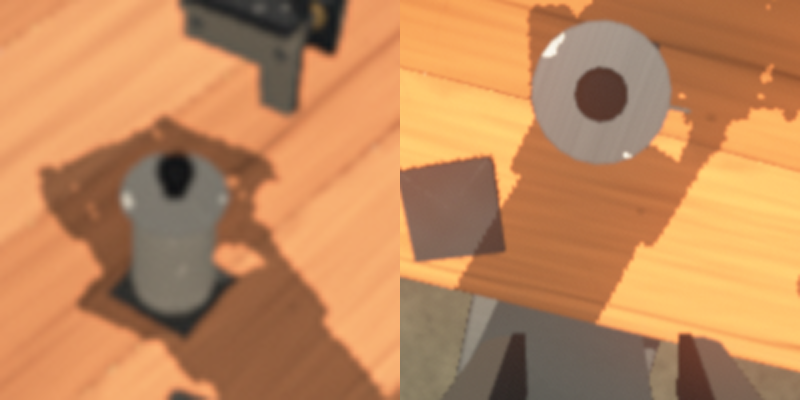

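The lid sits level and centred on the cup: the disc is at (173,195) in the left crop and (601,92) in the right. The cup is upright on its coaster, so I'm handing in.

```bash
python3 -c "
from rig import arm
print(arm.finish_job())"
```

```text
the job is handed in; nothing more can be done
None
```

The steel lid is on the ice cup, cork in the mouth and level on the rim, with the cup upright on its coaster and the other cup untouched; I handed the job in at about 10.7 s, and no verdict came back.

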